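# Fasten the sample carrier and pick it up level

### The job

The sample carrier on the bench is packed and its lid is down, but the hasp on its front still sticks out. Swing the hasp down until it lies fully home over the stud, so that the lid cannot lift, then take the carrier by the handle on its lid, lift it at least 10 cm clear of the bench and hold it there level and steady, touching nothing but your fingers. Keep the lid shut, do not tip the carrier, leave the bottle, the pot and the dish where they stand, and finish while still holding it in the air.

Things in the scene. Friction and masses are not known exactly. Their poses are not given: they have to be found in the camera images.
- carrier: The sample carrier: a grey tray 130 mm deep (its x) and 190 mm wide (its y) with a clear lid, 80 mm high to the lid's top, loose on the bench, 0.55 to 0.9 kg in all with three vials standing in it. Origin: centre of its underside, 0 at the bench. x points from its front (the hasp's side, which faces the robot) to its back, where the lid is hinged; z up. On the front face, 42 mm up and in the middle, a steel stud (10 mm head on a 7 mm neck) stands out to x = -80 mm.
- lid (a joint): The clear lid's hinge along the carrier's back edge, rad: 0 is shut; it grows as the front of the lid rises. It moves freely and it is shut at the start. Only the fastened hasp keeps it shut when the carrier hangs from its handle; then it still gives up to about 0.03.
- hasp (a joint): The hasp's hinge, rad: 0 is fully home (flap hanging straight down, parallel to the carrier's front, the stud through its slot), 1.57 is flap level and sticking out to the front, about 2.7 (its stop) is folded up. It stays where it is left (light friction, under 0.5 N at the tab).
- hasp_pivot (a point): The middle of the hasp's hinge line, on the lid's front: carrier frame x = -71 mm, y = 0, z = 72 mm. The hinge line runs along the carrier's y; the opening flap's end swings out to the front (-x) and up.
- hasp_tab (a point): The middle of the free end of the hasp's flap. The flap is a 3 mm steel plate 36 mm wide and 46 mm long from its hinge line, then a tab bends outwards; this end is 55 mm from the hinge line. With the hasp home this point is 85 mm in front of the carrier's middle and 19 mm up, so a finger can press the tab home without meeting the stud.
- handle (a point): The middle of the bar of the black carrying handle on the lid's top: the bar lies along the carrier's y, 14 mm thick (x) and 14 mm high, 112 mm long between the outsides of its two posts (88 mm clear between them); this point is its centre, 111 mm above the carrier's underside and straight above its middle; 24 mm are free between the bar's underside and the lid.
- media_bottle: Bystander: a clear bottle with a blue cap, 69 mm across and 129 mm high, standing loose on the grey mat to the left of the carrier. Origin: centre of its underside, 30 mm above the bench.
- sample_pot: Bystander: a white pot with a red screw cap, 46 mm across and 57 mm high, standing loose to the right of the carrier, near the other mat. Origin: centre of its underside.
- petri_0: Bystander: a small flat dish with its cover, 58 mm across and 13 mm high, lying loose in front of the left end of the carrier. Origin: centre of its underside.
- uv_box: Part of the place, fixed: the lamp box with a dark red front window that stands behind the carrier's right, 178 mm deep, 289 mm wide and 135 mm high, with small devices on its top. Keep the carrier off it. Origin: centre of its underside.

How it is judged:
On the way, in this order (a step that is already met when the one before it is completed fails the run):
1. the hasp lies home over the stud while the carrier still stands on the bench (value of joint hasp below 0.15 rad and value of joint lid below 0.05 rad and height (world z) of carrier below 0.01 m), for 0.2 s.
2. the carrier hangs from the fingers, clear of the bench, with the hasp still home (value of joint hasp below 0.2 rad and height (world z) of carrier above 0.09 m and contact force between the fingers and lid above 1.5 N), for 0.2 s.
At the end, for the whole second after the job is handed in: Held by its handle, the carrier is 90 mm or more above the bench, within 0.1 rad of level, slower than 30 mm/s and 0.15 rad/s, hasp within 0.2 rad of home, lid open less than 0.08 rad; not resting on cabinet, bottle or pot; bottle, pot and dish within 30 mm of where they stood (all of step 2 and angle between carrier's own z axis and vertical below 0.1 rad and linear speed of carrier below 0.03 m/s and angular speed of carrier below 0.15 rad/s and value of joint lid below 0.08 rad and distance of each of media_bottle, sample_pot, petri_0 from where it was at the start of the episode below 0.03 m and contact force between carrier and uv_box below 0.5 N and contact force between carrier and media_bottle below 0.5 N and contact force between carrier and sample_pot below 0.5 N); the arm keeps its last pose, push and grip.
It fails at once if the lid comes open (value of joint lid above 0.15 rad).
It fails at once if the carrier is tipped (angle between carrier's own z axis and vertical above 0.3 rad).
It fails at once if a bystander is pushed away or knocked over (distance of any of media_bottle, sample_pot, petri_0 from where it was at the start of the episode above 0.05 m).
It also fails if it takes over 58 s, if anything falls off the work surface, if the arm or the gripper's body presses on something with over 40 N, if the wrist force passes 120 N, or if a joint passes its speed limit or range.

### The arm

A 6-joint arm with a two-finger parallel gripper is mounted at the origin on a cart in front of the work surface, level with it; the furniture and walls round the work are solid. World frame = base frame: x ahead of the robot, y to its left, z up, the work surface at z = 0. Lengths are in m, angles in rad, forces in N, time in s.
With the tool pointing down it reaches from about 0.325 to 0.85 m from the base axis. Payload 4.4 kg.
Tool frame: the origin (TCP) lies on the centre line of the jaws, within the pads' length; the fingertips stand 25 mm ahead of it and the grasp point (between the pads) lies 6 mm ahead of it; z points along the fingers, x is the direction in which the jaws open and shut, and the axes are right-handed (so a half turn about z gives the same grasp; the last joint's range is limited). The gripper opens to 94 mm and grips with 3 to 60 N. Pads are 16 mm wide; open, the fingers measure 119 mm over their backs; the gripper's body (75 mm by 177 mm) begins 78 mm behind the grasp point.
Start: joints at [-1.397, 0.207, 1.542, -0, 1.393, -0.15], TCP at [0.183, -0.545, 0.23] pointing down, gripper open.
Joint ranges: [-2.73, 2.73], [-0.86, 2.22], [0.23, 2.46], [-1.11, 4.25], [0.08, 2.63], [-2.82, 2.82]. Speed limits (rad/s): [2.79, 2.79, 3.14, 3.14, 3.14, 3.14].

### API

Orientations are given as a unit quaternion [x, y, z, w].
In Python, from rig import readout, vision, ticket gives the robot as it stands.
- The arm moves only by the tool jog_arm, never from a script. Its argument "increments" is one flat list of numbers, 5 for each row, row after row: the gripper's target within -1 to 1 (shut at 1, half-way at 0, fully open at -1), then the shift along the tool's x, y, z in cm, then the turn about the tool's z in rad. In form: [hand, tx, ty, tz, turn, hand, tx, ty, tz, turn, ...]. A call has 1 to 20 rows; each row shifts and turns the pose as measured when the row begins, along the tool's axes as they then stand; what a row does not reach is not made up. A row lasts 1/12 s, in which the tool goes at most 41.7 mm and 7.16 degrees, less where a joint would pass 70% of its speed; a pose out of reach is approached as far as the arm can. A call is refused whole if a number of a shift passes 4.17 or a number of a turn 0.125, either way. A call with a gripper value outside its range is refused whole. The fingers move at their own pace and stop on an object; "newtons" is the grip in N (left out, the last holds). Time passes only in rows, so rows that do not move let the fingers close. It gives the time, the measured TCP pose, the force and the opening at its end, in the units of the state.
- readout.read_state(): the state, without advancing time (a new reading comes with each control period).
- vision.get_image(name): name is "side" or "top"; returns the picture (480x640x3 uint8, red, green, blue); there is no depth.
- vision.calibration(name): a dict with "vertical_fov" (degrees; the focal length in pixels is half the picture's height over the tangent of half this angle, whatever the lens; pixels are square), "cx", "cy" (the principal point, pixels), "extrinsics" (4x4, takes a point from camera to world coordinates). Camera axes: x right, y up, looking along -z (the intrinsics and any distortion apply to the point x, -y, -z); pixel columns grow to the right and rows downward; lengths in m; the calibration is good to about 2 mm. A picture is of the moment at which its call begins. calibration takes no time and is no camera call.
- ticket.close_job(): hands the job in, once; it reports no verdict.
The state is a dict: "t": time; "joints": joint angles; "dq": joint speeds; "tau": joint torques, N m; "eef_pos": TCP position; "eef_rot": TCP orientation; "ft_force": force on the tool from outside, world axes, zero at the start; "ft_torque": the same for the moment, N m; "grip_width": finger opening in m.
Only numpy, scipy, OpenCV 4.12 (cv2) and the standard library are available. Lean on these libraries where they do the work, as an engineer would, in place of code of your own. Each camera call takes 0.05 s, during which the arm holds its last target. There are 200 camera calls.

## Working session

There is one attempt and no reset: what is moved stays moved. The work goes in short steps, Python scripts to look and compute and a tool call to move; the robot and the scene stay as the last step left them, time stands still between calls to the robot, and variables do not carry over. Pictures are saved under pics/ and viewed, about 8 in all and at most 12, crops included, and the job is handed in when it is done.

Besides the shell and the picture viewer there is one more tool, called after "Request:" by a JSON object that holds its "op" and its "data". jog_arm: Moves the arm, as the interface text tells. Its arguments: {"type":"object","properties":{"increments":{"type":"array"},"newtons":{"type":"number"}},"required":["increments"]}

```bash
mkdir -p pics; python3 - <<'E'
from rig import readout, vision
import cv2
for n in("side","top"):
    im=vision.get_image(n); cv2.imwrite(f"pics/{n}0.png",im[:,:,::-1])
    c=vision.calibration(n); print(n,c)
print(readout.read_state())
E
```

```text
side {'vertical_fov': 44.26797650865717, 'cx': 324.94133593245294, 'cy': 235.7583294724771, 'extrinsics': array([[-0.90284611,  0.2537538 , -0.34709928,  0.06256107],
       [-0.42958104, -0.56641975,  0.70329852,  0.77874857],
       [-0.01813922,  0.7840776 ,  0.62039768,  0.9229678 ],
       [ 0.        ,  0.        ,  0.        ,  1.        ]])}
top {'vertical_fov': 51.382494174963796, 'cx': 327.7211399456192, 'cy': 234.20279621641603, 'extrinsics': array([[-0.00287628,  0.98390646, -0.17866112,  0.3398021 ],
       [-0.99998173, -0.00188014,  0.00574462, -0.14339743],
       [ 0.00531626,  0.17867438,  0.9838939 ,  1.18279769],
       [ 0.        ,  0.        ,  0.        ,  1.        ]])}
{'t': 0.1, 'joints': array([-1.39649255e+00,  2.07375497e-01,  1.54278877e+00, -2.62478109e-05,
        1.39351634e+00, -1.50482813e-01]), 'dq': array([ 1.09886046e-04, -1.83744556e-03, -1.10487733e-03,  1.87971299e-05,
        3.20695419e-04, -1.01673610e-03]), 'tau': array([-9.36809192e-04, -3.71864533e+01, -2.82293111e+01,  6.99353940e-02,
        3.11789650e-02, -5.42304872e-05]), 'eef_pos': array([ 0.18335788, -0.54426464,  0.22939435]), 'eef_rot': array([ 8.12129766e-01, -5.83475923e-01, -7.55966367e-04, -7.20117681e-04]), 'ft_force': array([-0.40782305, -1.0500753 , -0.35045205]), 'ft_torque': array([ 0.01612396, -0.0291533 , -0.02503563]), 'grip_width': 0.09396902585438682}
```

View pics/side0.png

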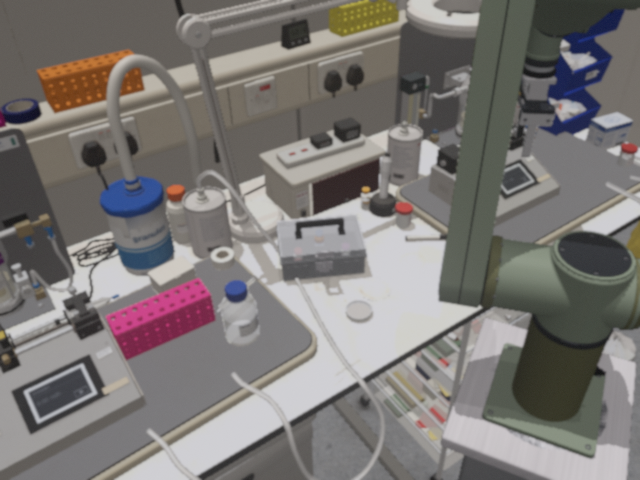

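View pics/top0.png

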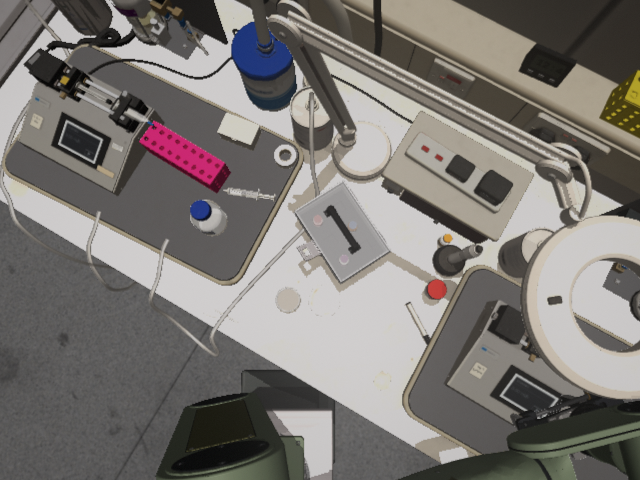

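The side view shows the carrier near (320,245) with its hasp near (333,285). In the top view the handle runs from (328,208) to (357,250) and the hasp is near (306,257). I'll enlarge both.

```bash
python3 - <<'E'
import cv2
a=cv2.imread("pics/top0.png")[170:320,260:420]; b=cv2.imread("pics/side0.png")[205:325,255:415]
cv2.imwrite("pics/top0c.png",cv2.resize(a,None,fx=4,fy=4,interpolation=cv2.INTER_CUBIC))
cv2.imwrite("pics/side0c.png",cv2.resize(b,None,fx=5,fy=5,interpolation=cv2.INTER_CUBIC))
E
```

```text
(no output)
```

View pics/top0c.png

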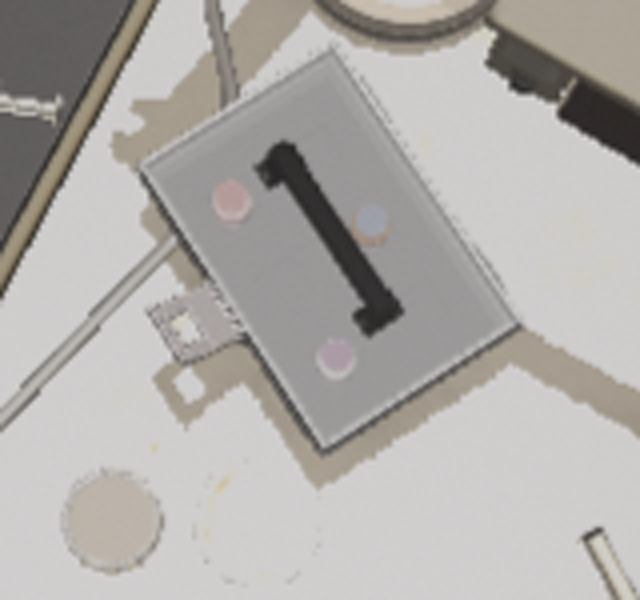

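View pics/side0c.png

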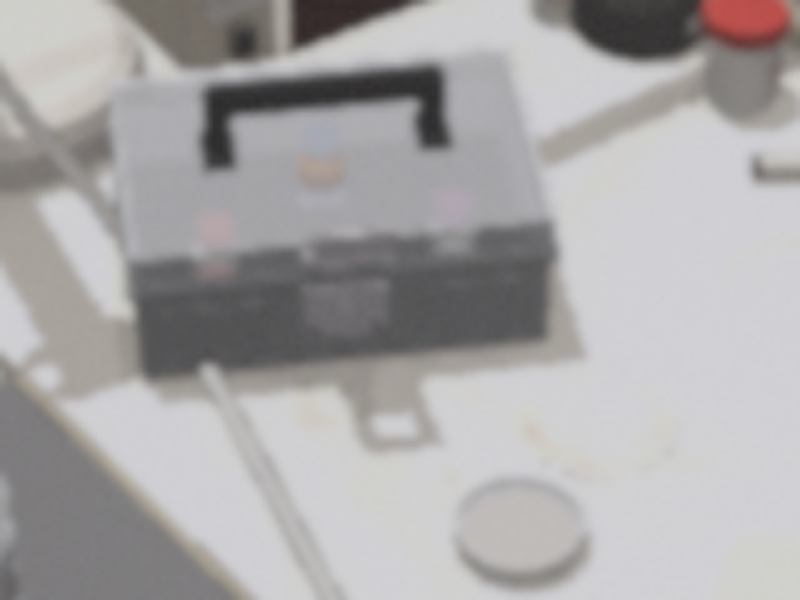

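The top crop shows the lid corners at crop pixels (143,167), (333,50), (518,325) and (323,450), the handle bar from (283,147) to (385,315), and the hasp end from (150,310) to (185,362). In the side crop the flap's end edge is near (345,338).

```bash
cat > h.py <<'E'
import numpy as np
from rig import readout, vision
from scipy.optimize import least_squares
def ray(n,u,v):
    c=vision.calibration(n); f=240/np.tan(np.radians(c["vertical_fov"])/2); E=c["extrinsics"]
    return E[:3,3], E[:3,:3]@np.array([(u-c["cx"])/f,-(v-c["cy"])/f,-1])
def at(n,u,v,z):
    o,d=ray(n,u,v); return o+d*(z-o[2])/d[2]
def proj(n,p):
    c=vision.calibration(n); f=240/np.tan(np.radians(c["vertical_fov"])/2); E=c["extrinsics"]
    q=E[:3,:3].T@(np.asarray(p)-E[:3,3]); return np.array([c["cx"]-f*q[0]/q[2], c["cy"]+f*q[1]/q[2]])
T=lambda x,y:(260+x/4,170+y/4)
S=lambda x,y:(255+x/5,205+y/5)
E
python3 - <<'E'
from h import *
P=[at("top",*T(*q),.08) for q in((143,167),(333,50),(518,325),(323,450))]
print(np.round(P,4), [np.linalg.norm(P[i]-P[(i+1)%4]) for i in range(4)], np.mean(P,0))
h=[at("top",*T(*q),.118) for q in((283,150),(385,315))]; print("handle",h,np.mean(h,0))
hs=[at("side",*S(*q),.118) for q in((205,92),(442,70))]; print("handle side",hs,np.mean(hs,0))
obs=[("top",T(143,167),(-65,95,80)),("top",T(333,50),(65,95,80)),("top",T(518,325),(65,-95,80)),("top",T(323,450),(-65,-95,80)),
("side",S(110,90),(65,95,80)),("side",S(505,57),(65,-95,80)),("side",S(148,375),(-65,95,0)),("side",S(545,338),(-65,-95,0))]
def w(p,l):
    c,s=np.cos(p[2]),np.sin(p[2]); l=np.array(l)/1e3
    return np.array([p[0]+c*l[0]-s*l[1],p[1]+s*l[0]+c*l[1],l[2]])
def res(p): return np.concatenate([proj(n,w(p,l))-q for n,q,l in obs])
r=least_squares(res,[.55,-.15,.5]);print(r.x,np.round(r.fun,1))
p=r.x
for a in np.arange(.6,2.8,.2):
    L=(-71-55*np.sin(a),0,72-55*np.cos(a)); q=proj("top",w(p,L)); s=proj("side",w(p,L))
    print(round(a,1),np.round((q-[260,170])*4),np.round((s-[255,205])*5))
print("stud",w(p,(-80,0,42)),"handle",w(p,(0,0,111)))
for nm,u,v,z in(("dish",260+112/4,170+520/4,.013),("pot",436,289,.057),("bottle",201,211,.159)): print(nm,at("top",u,v,z))
E
```

```text
[[ 0.5919 -0.0776  0.08  ]
 [ 0.6603 -0.1857  0.08  ]
 [ 0.5011 -0.2878  0.08  ]
 [ 0.4316 -0.1783  0.08  ]] [np.float64(0.12800955517915033), np.float64(0.18912880089881004), np.float64(0.1296528298063464), np.float64(0.18927944192501847)] [ 0.546221   -0.18234831  0.08      ]
handle [array([ 0.59259555, -0.15642081,  0.118     ]), array([ 0.50112206, -0.21110467,  0.118     ])] [ 0.54685881 -0.18376274  0.118     ]
handle side [array([ 0.59205343, -0.14768893,  0.118     ]), array([ 0.50096313, -0.20656007,  0.118     ])] [ 0.54650828 -0.1771245   0.118     ]
[ 0.54701461 -0.18115481 -1.00201702] [-1.  -0.1 -0.4 -0.7 -0.3 -0.4 -0.3 -0.2  1.  -2.7  0.6 -3.1 -0.7  1.7
  1.3  1.1]
0.6 [177. 354.] [358. 375.]
0.8 [164. 360.] [361. 376.]
1.0 [153. 365.] [362. 372.]
1.2 [145. 367.] [363. 363.]
1.4 [140. 368.] [364. 349.]
1.6 [137. 366.] [364. 332.]
1.8 [138. 362.] [363. 310.]
2.0 [143. 357.] [361. 287.]
2.2 [150. 349.] [359. 262.]
2.4 [161. 340.] [357. 236.]
2.6 [174. 329.] [354. 211.]
stud [ 0.50392629 -0.11375009  0.042     ] handle [ 0.54701461 -0.18115481  0.111     ]
dish [ 0.39681594 -0.05736688  0.013     ]
pot [ 0.41838119 -0.39338474  0.057     ]
bottle [0.57575586 0.11668303 0.159     ]
```

```bash
python3 - <<'E'
from h import *
import cv2
p=[.547,-.1812,-1.002]
def w(l):
    c,s=np.cos(p[2]),np.sin(p[2]); l=np.array(l)/1e3
    return np.array([p[0]+c*l[0]-s*l[1],p[1]+s*l[0]+c*l[1],l[2]])
out=[]
for n,x0,y0 in(("top",285,225),("side",305,240)):
    im=cv2.imread(f"pics/{n}0.png")[y0:y0+50,x0:x0+50]
    im=cv2.normalize(im,None,0,255,cv2.NORM_MINMAX)
    b=cv2.resize(im,None,fx=8,fy=8,interpolation=cv2.INTER_CUBIC); o=b.copy()
    for a,col in((1.57,(0,0,255)),(2.0,(0,200,0)),(2.4,(255,0,0))):
        q=[((proj(n,w((-71-r*np.sin(a),y,72-r*np.cos(a))))-[x0,y0]+.5)*8) for r,y in((0,18),(46,18),(46,-18),(0,-18),(30,0))]
        cv2.polylines(o,[np.int32(q[:4])],True,col,1); cv2.circle(o,tuple(map(int,q[4])),3,col,-1)
    s=(proj(n,w((-80,0,42)))-[x0,y0]+.5)*8; cv2.circle(o,tuple(map(int,s)),4,(255,0,255),1)
    out.append(np.hstack([b,o])[:, :])
cv2.imwrite("pics/ov.png",cv2.resize(np.vstack(out),(600,600)))
E
```

```text
(no output)
```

View pics/ov.png

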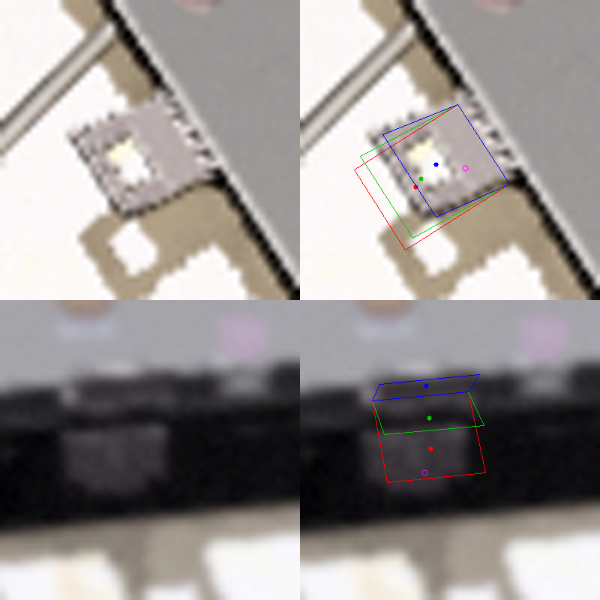

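```bash
python3 - <<'E'
from h import *
c=at("top",*T(323,450),.08); s=at("top",*T(320,487),0); L=(s-c)/.08; print("light",L)
for nm,q,sh in(("endL",(150,310),(155,378)),("endR",(185,362),(185,425)),("slot",(184,325),(188,388))):
    f=lambda z:(lambda P:(P+L*P[2]-at("top",*T(*sh),0))[:2])(at("top",*T(*q),z[0]))
    r=least_squares(f,[.08]); P=at("top",*T(*q),r.x[0])
    d=P-[.547,-.1812,0]; print(nm,r.x,r.fun,"carrier x,y",d[0]*.539-d[1]*.842,d[0]*.842+d[1]*.539)
E
```

```text
light [-0.18931166 -0.00745483 -1.        ]
endL [0.11708156] [ 0.00074509 -0.00406726] carrier x,y -0.10466682182754573 0.016260227052985167
endR [0.1163935] [ 0.00072063 -0.00506719] carrier x,y -0.1038757577492437 -0.017747987141734776
slot [0.11174285] [ 0.00034537 -0.00253932] carrier x,y -0.09335795836842274 0.00019201342572854746
```

```bash
python3 - <<'E'
from h import *
(o1,d1),(o2,d2)=ray("top",588,310),ray("side",450,5)
A=np.c_[d1,-d2]; t=np.linalg.lstsq(A,o2-o1,rcond=None)[0]; print("ring",o1+d1*t[0],o2+d2*t[1])
from scipy.spatial.transform import Rotation as R
print(R.from_quat(readout.read_state()["eef_rot"]).as_matrix().round(3))
ex=np.array([.539,-.842]);
for x,tz in((-50,130),(-98,10),(-125,50),(0,105)): print(x, np.array([.547,-.1812])+ex*x/1e3)
E
```

```text
ring [ 0.35764173 -0.48327922  0.53274809] [ 0.37785962 -0.47742026  0.53023955]
[[ 0.319 -0.948 -0.   ]
 [-0.948 -0.319  0.002]
 [-0.002 -0.    -1.   ]]
-50 [ 0.52005 -0.1391 ]
-98 [ 0.494178 -0.098684]
-125 [ 0.479625 -0.07595 ]
0 [ 0.547  -0.1812]
```

Request:
{"op": "jog_arm", "data": {"increments": [1,-3,0,0,0,1,-4,0,0,0,1,-4,0,0,0,1,-4,0,0,0,1,-2.5,0,0,0,1,0,0,0,-0.121,1,0,0,0,-0.121,1,0,0,0,-0.121,1,0,0,0,-0.121,1,0,0,0,-0.121,1,0,0,0,-0.121,1,0,0,0,-0.121,1,0,0,0,-0.121,1,0,0,0,-0.121,1,0,0,0,-0.121,1,0,0,0,-0.121,1,0,0,0,-0.121,1,0,0,0,-0.121,1,0,0,0,-0.121,1,0,0,0,-0.121], "newtons": 20}}

```text
t: 1.77
eef_pos: [0.124, -0.3606, 0.2167]
eef_rot: [0.951, 0.31, 0.002, -0.012]
ft_force: [0.5, -0.6, -0.3]
grip_width: 0.0006
```

```bash
cat > nav.py <<'E'
import sys; from h import *
from scipy.spatial.transform import Rotation as R
# args: target carrier-frame x,y (mm), tip z (mm), tool-x yaw deg -> tool cm and turn
p=np.array([.547,-.1812]); ex=np.array([.539,-.842]); ey=np.array([.842,.539])
s=readout.read_state(); M=R.from_quat(s["eef_rot"]).as_matrix(); e=s["eef_pos"]
d=e[:2]-p; print("t",s["t"],"carrier-frame mm",(d@ex*1e3).round(1),(d@ey*1e3).round(1),"tip z",((e[2]+.025*M[2,2])*1e3).round(1),"yaw",np.degrees(np.arctan2(M[1,0],M[0,0])).round(2),"tilt",M[2,:2].round(3),"F",s["ft_force"].round(2),"w",s["grip_width"].round(4))
for a in sys.argv[1:]:
    x,y,z,yaw=map(float,a.split(",")); g=np.r_[p+ex*x/1e3+ey*y/1e3,z/1e3+.025]
    print(a,"tool cm",(M.T@(g-e)*100).round(2),"turn",-np.radians(yaw-np.degrees(np.arctan2(M[1,0],M[0,0]))).round(3))
E
python3 nav.py -200,-20,200,32.6 -58,0,140,32.6
```

```text
Traceback (most recent call last):
  File "nav.py", line 6, in <module>
    d=e[:2]-p; print("t",s["t"],"carrier-frame mm",(d@ex*1e3).round(1),(d@ey*1e3).round(1),"tip z",((e[2]+.025*M[2,2])*1e3).round(1),"yaw",np.degrees(np.arctan2(M[1,0],M[0,0])).round(2),"tilt",M[2,:2].round(3),"F",s["ft_force"].round(2),"w",s["grip_width"].round(4))
                                                                                                                                                                                                                                                 ^^^^^^^^^^^^^^^^^^^^^
AttributeError: 'float' object has no attribute 'round'
```

```bash
sed -i 's/s\["grip_width"\].round(4)/round(s["grip_width"],4)/' nav.py; python3 nav.py -200,-20,200,32.6 -58,0,150,32.6
```

```text
t 1.7667 carrier-frame mm -77.0 -452.8 tip z 191.7 yaw 36.07 tilt [ 0.012 -0.022] F [ 0.45 -0.56 -0.34] w 0.0006
-200,-20,200,32.6 tool cm [43.96 -9.67 -0.11] turn 0.061
-58,0,150,32.6 tool cm [45.05  4.72  4.6 ] turn 0.061
```

Request:
{"op": "jog_arm", "data": {"increments": [1,2,0,0,0.06,1,4,0,0,0,1,4,0,0,0,1,4,0,0,0,1,4,0,0,0,1,4,0,0,0,1,4,0,0,0,1,4,0,0,0,1,4,0,0,0,1,4,0,0,0,1,3,0,0,0,1,1.5,0,0,0,1,0,0,0,0,1,0,0,0,0]}}

```text
t: 2.93
eef_pos: [0.4938, -0.1168, 0.2161]
eef_rot: [0.96, 0.281, 0.0, -0.013]
ft_force: [-0.4, -0.3, -0.1]
grip_width: 0.0005
```

```bash
python3 nav.py  -58,0,150,32.6 -58,0,100,32.6
```

```text
t 2.9333 carrier-frame mm -82.9 -10.1 tip z 191.1 yaw 32.6 tilt [ 0.007 -0.025] F [-0.4  -0.3  -0.08] w 0.0005
-58,0,150,32.6 tool cm [0.98 2.6  4.06] turn 0.0
-58,0,100,32.6 tool cm [0.94 2.73 9.05] turn 0.0
```

Request:
{"op": "jog_arm", "data": {"increments": [1,0.5,0.6,2,0,1,0.5,0.6,2,0,1,0,0,1.5,0,1,0,0,1.5,0,1,0,0,1.2,0,1,0,0,0.5,0,1,0,0,0,0]}}

```text
t: 3.52
eef_pos: [0.5018, -0.1251, 0.1256]
eef_rot: [0.961, 0.277, -0.002, -0.013]
ft_force: [0.4, 0.4, 0.0]
grip_width: 0.0004
```

```bash
python3 nav.py  -72,0,100,32.6 -105,0,100,32.6
```

```text
t 3.5167 carrier-frame mm -71.6 -7.8 tip z 100.6 yaw 32.17 tilt [ 0.004 -0.025] F [0.38 0.41 0.01] w 0.0004
-72,0,100,32.6 tool cm [ 0.78 -0.04  0.06] turn -0.008
-105,0,100,32.6 tool cm [ 0.76 -3.34  0.15] turn -0.008
```

Request:
{"op": "jog_arm", "data": {"increments": [1,0.8,-0.6,0,0,1,0,-0.8,0,0,1,0,-0.8,0,0,1,0,-0.8,0,0,1,0,-0.8,0.1,0,1,0,-0.7,0.3,0,1,0,-0.6,0.6,0,1,0,-0.3,0.8,0,1,0,0,0.8,0,1,0,0,0,0]}}

```text
t: 4.35
eef_pos: [0.4779, -0.0702, 0.1032]
eef_rot: [0.961, 0.277, 0.001, -0.01]
ft_force: [0.4, 0.2, 1.1]
grip_width: 0.0006
```

```bash
python3 nav.py  -120,0,66,32.6 -108,0,40,32.6; python3 - <<'E'
from h import *
import cv2
o=[]
for n,x0,y0 in(("top",260,180),("side",275,205)):
    im=vision.get_image(n)[y0:y0+100,x0:x0+100,::-1]; o.append(cv2.resize(im,None,fx=4,fy=4,interpolation=cv2.INTER_CUBIC))
cv2.imwrite("pics/a1.png",np.hstack(o))
E
```

```text
t 4.35 carrier-frame mm -130.7 1.6 tip z 78.2 yaw 32.15 tilt [ 0.008 -0.019] F [0.39 0.21 1.05] w 0.0006
-120,0,66,32.6 tool cm [-0.17  1.1   1.2 ] turn -0.008
-108,0,40,32.6 tool cm [-0.18  2.35  3.78] turn -0.008
```

View pics/a1.png

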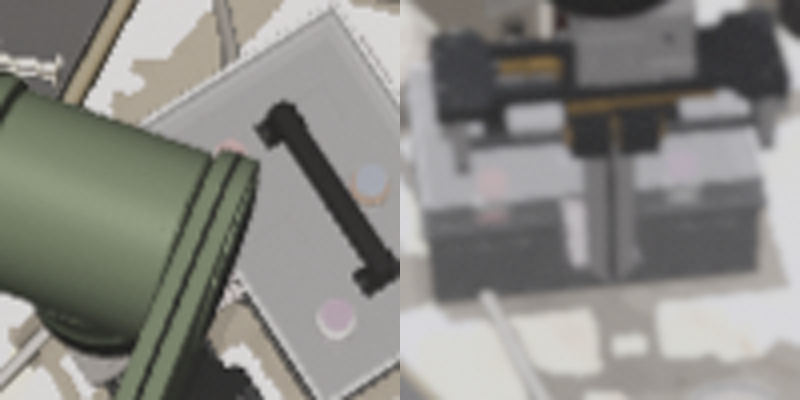

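The side crop shows the flap now bright beside the finger at (575,235), so it has swung out to about level. The carrier hasn't moved. I'll continue down and inward.

Request:
{"op": "jog_arm", "data": {"increments": [1,0,0.9,0,0,1,0,0.3,0.6,0,1,0,0.1,0.7,0,1,0,0.2,0.7,0,1,0,0.3,0.7,0,1,0,0.4,0.7,0,1,0,0.4,0.5,0,1,0,0,0,0]}}

```text
t: 5.12
eef_pos: [0.4973, -0.0975, 0.0619]
eef_rot: [0.961, 0.276, 0.004, -0.008]
ft_force: [0.2, -0.7, 0.2]
grip_width: 0.0005
```

```bash
python3 nav.py  -145,0,45,32.6 -145,0,12,32.6 -95,0,12,32.6
```

```text
t 5.1167 carrier-frame mm -97.3 3.2 tip z 37.0 yaw 32.0 tilt [ 0.012 -0.012] F [ 0.16 -0.7   0.23] w 0.0005
-145,0,45,32.6 tool cm [-0.37 -4.77 -0.75] turn -0.01
-145,0,12,32.6 tool cm [-0.4  -4.73  2.55] turn -0.01
-95,0,12,32.6 tool cm [-0.35  0.27  2.49] turn -0.01
```

Request:
{"op": "jog_arm", "data": {"increments": [1,0,0,-1,0,1,-0.2,-1,-1,0,1,-0.2,-2,0,0,1,0,-2,0,0,1,0,-0.5,0,0,1,0,0,1.5,0,1,0,0,1.5,0,1,0,0,1,0,1,0,0,0,0]}}

```text
t: 5.87
eef_pos: [0.4652, -0.0512, 0.0465]
eef_rot: [0.961, 0.276, 0.005, -0.008]
ft_force: [0.9, 0.1, -0.6]
grip_width: 0.0002
```

```bash
python3 nav.py  -145,0,12,32.6 -93,0,12,32.6;  python3 - <<'E'
from h import *
import cv2
im=vision.get_image("side")[225:305,275:375,::-1]
cv2.imwrite("pics/a2.png",cv2.resize(im,None,fx=6,fy=6,interpolation=cv2.INTER_CUBIC))
E
```

```text
t 5.8667 carrier-frame mm -153.5 1.2 tip z 21.5 yaw 32.01 tilt [ 0.014 -0.011] F [ 0.91  0.07 -0.58] w 0.0002
-145,0,12,32.6 tool cm [-0.13  0.87  0.94] turn -0.01
-93,0,12,32.6 tool cm [-0.07  6.07  0.88] turn -0.01
```

View pics/a2.png

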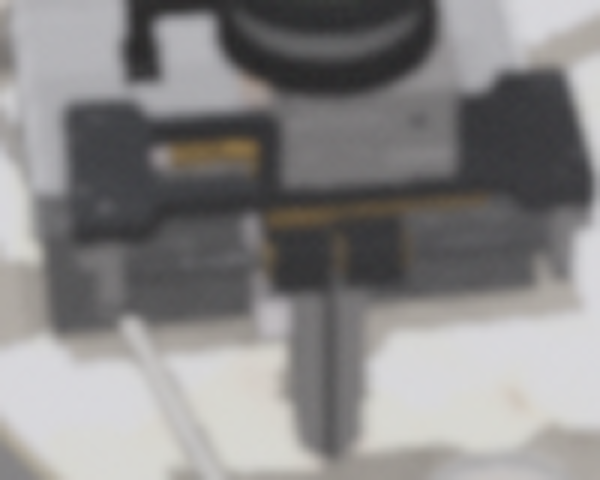

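The flap's bright edge shows left of the finger at about (268,305), low and in front of the tray. Next I'll press the tab in from the front.

Request:
{"op": "jog_arm", "data": {"increments": [1,-0.1,0.5,0.5,0,1,0,1,0.5,0,1,0,1,0,0,1,0,1,0,0,1,0,0.8,0,0,1,0,0.5,0,0,1,0,0.4,0,0,1,0,0,0,0]}}

```text
t: 6.58
eef_pos: [0.4978, -0.1029, 0.0377]
eef_rot: [0.962, 0.275, 0.007, -0.007]
ft_force: [-1.3, 1.9, -0.5]
grip_width: 0.0004
```

```bash
python3 nav.py -93,0,12,32.6
```

```text
t 6.5833 carrier-frame mm -92.4 0.8 tip z 12.7 yaw 31.87 tilt [ 0.017 -0.009] F [-1.29  1.87 -0.45] w 0.0004
-93,0,12,32.6 tool cm [-0.08 -0.05  0.06] turn -0.013
```

Request:
{"op": "jog_arm", "data": {"increments": [1,0,0.3,0,0,1,0,0.3,0,0,1,0,0,0,0,1,0,0,0,0,1,0,0,0,0]}}

```text
t: 7.0
eef_pos: [0.4985, -0.1045, 0.0374]
eef_rot: [0.962, 0.274, 0.005, -0.011]
ft_force: [-0.7, 1.3, 0.7]
grip_width: 0.0008
```

```bash
python3 nav.py -93,0,12,32.6
```

```text
t 7.0 carrier-frame mm -90.7 0.5 tip z 12.4 yaw 31.85 tilt [ 0.016 -0.019] F [-0.67  1.25  0.67] w 0.0008
-93,0,12,32.6 tool cm [-0.05 -0.22  0.05] turn -0.013
```

Request:
{"op": "jog_arm", "data": {"increments": [1,0,0.5,0,0,1,0,0.6,0,0,1,0,0.6,0,0,1,0,0.6,0,0]}}

```text
t: 7.33
eef_pos: [0.5048, -0.1166, 0.0364]
eef_rot: [0.961, 0.275, 0.0, -0.021]
ft_force: [-4.0, 7.7, 7.2]
grip_width: 0.0004
```

```bash
python3 nav.py -93,0,12,32.6
```

```text
t 7.3333 carrier-frame mm -77.1 -0.7 tip z 11.4 yaw 31.89 tilt [ 0.012 -0.039] F [-3.99  7.65  7.22] w 0.0004
-93,0,12,32.6 tool cm [ 0.05 -1.58  0.  ] turn -0.012
```

Request:
{"op": "jog_arm", "data": {"increments": [1,0,-1,0,0,1,0,-2,0,0,1,0,-2,0,0,1,0,-2,-1,0,1,0,-1,-3,0,1,0,-2,-3,0,1,0,-3,-4,0,1,0,-3,-4,0,1,0,-3,-2,0,1,0,0,0,0]}}

```text
t: 8.17
eef_pos: [0.4087, 0.0336, 0.2046]
eef_rot: [0.962, 0.273, 0.003, -0.016]
ft_force: [0.8, -0.9, -0.3]
grip_width: 0.0006
```

```bash
python3 nav.py 0,0,170,-57.4; python3 - <<'E'
from h import *
import cv2
for n,x0,y0,k in(("top",260,170,(160,150,5)),("side",255,195,(160,120,5))):
    im=vision.get_image(n); cv2.imwrite(f"pics/{n}2.png",im[:,:,::-1])
    cv2.imwrite(f"pics/{n}2c.png",cv2.resize(im[y0:y0+k[1],x0:x0+k[0],::-1],None,fx=4,fy=4,interpolation=cv2.INTER_CUBIC))
cv2.imwrite("pics/b.png",np.hstack([cv2.imread("pics/top2c.png")[:480,:],cv2.imread("pics/side2c.png")])[:,::1][:, :1280]) 
a=cv2.imread("pics/b.png"); cv2.imwrite("pics/b.png",np.vstack([a[:,:640],a[:,640:]])[:, :][:960]) 
a=cv2.imread("pics/b.png"); cv2.imwrite("pics/b.png",cv2.resize(a,(400,600)))
E
```

```text
t 8.1667 carrier-frame mm -255.4 -0.6 tip z 179.7 yaw 31.7 tilt [ 0.015 -0.03 ] F [ 0.78 -0.91 -0.32] w 0.0006
0,0,170,-57.4 tool cm [ 0.46 25.56  0.21] turn 1.555
```

View pics/side2c.png

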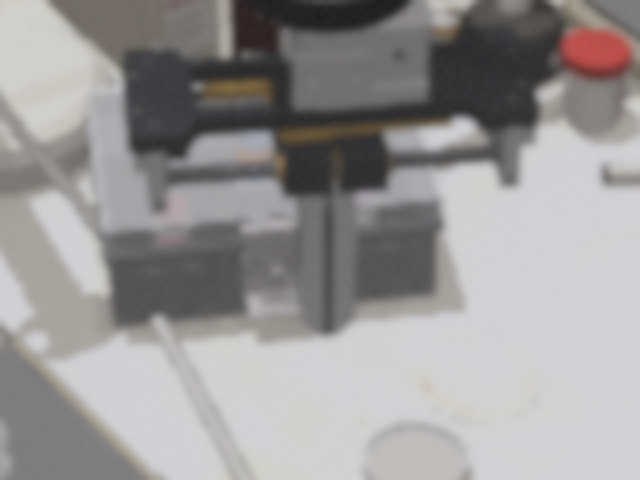

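View pics/top2c.png

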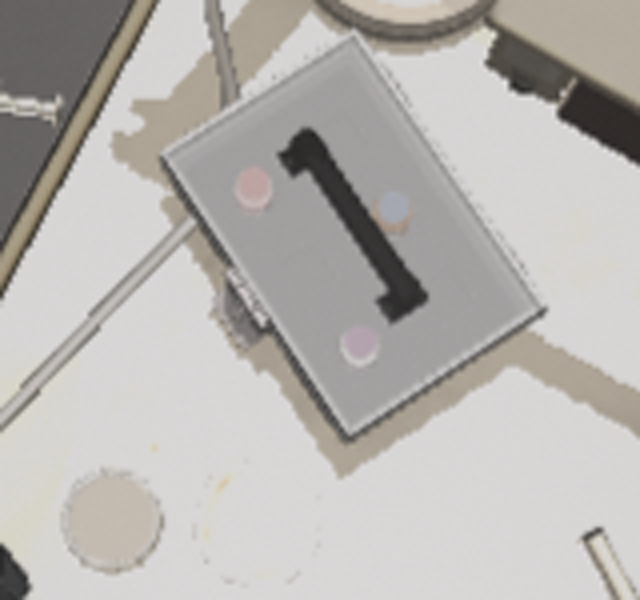

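The hasp hangs vertical against the front, with the stud showing through its slot at about (275,270) in the side crop. The carrier slid roughly 14 mm back. Its lid corners in the top crop are now (163,158), (353,38), (545,312) and (348,437).

```bash
python3 - <<'E'
from h import *
obs=[(T(163,158),(-65,95)),(T(353,38),(65,95)),(T(545,312),(65,-95)),(T(348,437),(-65,-95))]
def res(p):
    c,s=np.cos(p[2]),np.sin(p[2]); return np.concatenate([proj("top",(p[0]+(c*x-s*y)/1e3,p[1]+(s*x+c*y)/1e3,.08))-q for q,(x,y) in obs])
p=least_squares(res,[.55,-.19,-1]).x; print(p,np.degrees(p[2]))
h=[at("top",*T(*q),.118) for q in((306,137),(412,300))]; print(h,np.mean(h,0))
E
sed -i 's/p=np.array(.*/p=np.array([.5545,-.1940]); ex=np.array([.539,-.842]); ey=np.array([.842,.539])/' nav.py
```

```text
[ 0.55293072 -0.1953503  -0.99298784] -56.89401238662854
[array([ 0.59989157, -0.1690627 ,  0.118     ]), array([ 0.50928702, -0.22580783,  0.118     ])] [ 0.55458929 -0.19743527  0.118     ]
```

Request:
{"op": "jog_arm", "data": {"increments": [-1,0,0,0,0.12,-1,0,0,0,0.12,-1,0,0,0,0.12,-1,0,0,0,0.12,-1,0,0,0,0.12,-1,0,0,0,0.12,-1,0,0,0,0.12,-1,0,0,0,0.12,-1,0,0,0,0.12,-1,0,0,0,0.12,-1,0,0,0,0.12,-1,0,0,0,0.12,-1,0,0,0,0.12,-1,0,0,0,0]}}

```text
t: 9.43
eef_pos: [0.4028, 0.0185, 0.1758]
eef_rot: [0.859, -0.512, -0.025, -0.001]
ft_force: [0.4, -0.2, -0.2]
grip_width: 0.0902
```

```bash
python3 nav.py 0,0,170,-57.4
```

```text
t 9.4333 carrier-frame mm -260.7 -13.2 tip z 150.8 yaw -61.6 tilt [-0.043  0.024] F [ 0.45 -0.15 -0.18] w 0.0902
0,0,170,-57.4 tool cm [25.8  -3.17 -3.12] turn -0.073
```

Request:
{"op": "jog_arm", "data": {"increments": [-1,0,-0.5,-1,0,-1,2,-0.5,-1,0,-1,3,-0.5,-0.5,0,-1,3,-0.5,0,0,-1,3,-0.5,0,0,-1,3,-0.5,0,0,-1,3,0,0,0,-1,3,0,0,0,-1,2,0,0,0,-1,1,0,0,0,-1,0,0,0,-0.035,-1,0,0,0,-0.035,-1,0,0,0,0]}}

```text
t: 10.52
eef_pos: [0.5499, -0.1838, 0.1819]
eef_rot: [0.884, -0.467, -0.03, 0.0]
ft_force: [-0.6, -0.2, -0.1]
grip_width: 0.094
```

```bash
sed -i 's/.5545,-.1940/.554,-.1955/' nav.py; python3 nav.py 0,0,150,-57.2 0,0,95,-57.2
```

```text
t 10.5167 carrier-frame mm -12.1 2.8 tip z 157.0 yaw -55.7 tilt [-0.052  0.028] F [-0.55 -0.15 -0.11] w 0.094
0,0,150,-57.2 tool cm [1.23 0.3  0.64] turn 0.026
0,0,95,-57.2 tool cm [1.52 0.14 6.13] turn 0.026
```

Request:
{"op": "jog_arm", "data": {"increments": [-1,0,0,0,0.12,-1,0,0,0,0.12,-1,0,0,0,0.12,-1,0,0,0,0.12,-1,0,0,0,0]}}

```text
t: 10.93
eef_pos: [0.5492, -0.182, 0.1808]
eef_rot: [0.742, -0.67, -0.031, 0.008]
ft_force: [-0.6, -0.2, -0.4]
grip_width: 0.0941
```

```bash
python3 nav.py 0,0,150,-57.2; python3 -c "
from h import *
print(readout.read_state()['joints'].round(3))"
```

```text
t 10.9333 carrier-frame mm -14.0 3.2 tip z 155.9 yaw -84.24 tilt [-0.035  0.053] F [-0.57 -0.25 -0.45] w 0.0941
0,0,150,-57.2 tool cm [ 1.41 -0.37  0.51] turn -0.472
[-4.700e-01  2.990e-01  1.534e+00  1.000e-03  1.371e+00  9.990e-01]
```

Request:
{"op": "jog_arm", "data": {"increments": [-1,0,0,0,-0.12,-1,0,0,0,-0.12,-1,0,0,0,-0.12,-1,0,0,0,-0.12,-1,0,0,0,0]}}

```text
t: 11.35
eef_pos: [0.5487, -0.1797, 0.1806]
eef_rot: [0.887, -0.461, -0.033, -0.0]
ft_force: [-0.9, -0.2, -0.4]
grip_width: 0.094
```

```bash
python3 nav.py 0,0,150,-57.2 0,0,95,-57.2
```

```text
t 11.35 carrier-frame mm -16.2 4.0 tip z 155.6 yaw -54.94 tilt [-0.058  0.03 ] F [-0.91 -0.18 -0.38] w 0.094
0,0,150,-57.2 tool cm [1.63 0.46 0.48] turn 0.039
0,0,95,-57.2 tool cm [1.95 0.29 5.96] turn 0.039
```

Request:
{"op": "jog_arm", "data": {"increments": [-1,1.2,0.3,0.5,0.039,-1,0.7,0,1.2,0,-1,0,0,1.5,0,-1,0,0,1.5,0,-1,0,0,1,0]}}

```text
t: 11.77
eef_pos: [0.5573, -0.1992, 0.1213]
eef_rot: [0.876, -0.482, -0.029, 0.001]
ft_force: [-0.2, 0.2, -0.2]
grip_width: 0.094
```

```bash
python3 nav.py 0,0,92,-57.2;python3 - <<'E'
from h import *
import cv2
im=vision.get_image("side")[200:300,265:385,::-1]
cv2.imwrite("pics/c.png",cv2.resize(im,None,fx=5,fy=5,interpolation=cv2.INTER_CUBIC))
E
```

```text
t 11.7667 carrier-frame mm 4.9 0.7 tip z 96.3 yaw -57.69 tilt [-0.049  0.029] F [-0.22  0.17 -0.16] w 0.094
0,0,92,-57.2 tool cm [-0.47  0.06  0.45] turn -0.009
```

View pics/c.png

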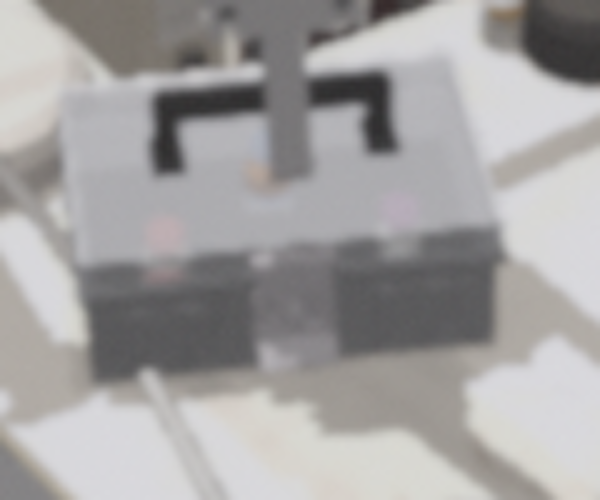

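The hasp lies flat on the front at (295,305), and the jaws straddle the bar near its middle at (287,90). I'll close on the bar and let it settle.

Request:
{"op": "jog_arm", "data": {"increments": [-1,-0.4,0,0.3,0,0,0,0,0,0,1,0,0,0,0,1,0,0,0,0,1,0,0,0,0,1,0,0,0,0,1,0,0,0,0,1,0,0,0,0,1,0,0,0,0,1,0,0,0,0], "newtons": 45}}

```text
t: 12.65
eef_pos: [0.5546, -0.1959, 0.1173]
eef_rot: [0.875, -0.483, -0.029, 0.001]
ft_force: [0.5, -0.5, 0.7]
grip_width: 0.0371
```

```bash
python3 nav.py 0,0,92,-57.2
```

```text
t 12.65 carrier-frame mm 0.6 0.3 tip z 92.3 yaw -57.81 tilt [-0.05  0.03] F [ 0.47 -0.5   0.65] w 0.0371
0,0,92,-57.2 tool cm [-0.06  0.03  0.03] turn -0.011
```

Still closing; I'll wait on.

Request:
{"op": "jog_arm", "data": {"increments": [1,0,0,0,0,1,0,0,0,0,1,0,0,0,0,1,0,0,0,0,1,0,0,0,0,1,0,0,0,0,1,0,0,0,0,1,0,0,0,0,1,0,0,0,0,1,0,0,0,0,1,0,0,0,0,1,0,0,0,0]}}

```text
t: 13.65
eef_pos: [0.5554, -0.1969, 0.1178]
eef_rot: [0.876, -0.482, -0.028, 0.001]
ft_force: [-0.1, -0.2, -0.6]
grip_width: 0.0134
```

```bash
python3 nav.py 0,0,92,-57.2
```

```text
t 13.65 carrier-frame mm 1.9 0.4 tip z 92.8 yaw -57.75 tilt [-0.047  0.029] F [-0.14 -0.15 -0.59] w 0.0134
0,0,92,-57.2 tool cm [-0.18  0.04  0.09] turn -0.01
```

Request:
{"op": "jog_arm", "data": {"increments": [1,0,0,0.2,0,1,0,0,0.2,0,1,0,0,0.2,0,1,0,0,0.2,0,1,0,0,0.2,0,1,0,0,0.2,0,1,0,0,0.2,0,1,0,0,0.2,0]}}

```text
t: 14.32
eef_pos: [0.5553, -0.1967, 0.1174]
eef_rot: [0.876, -0.482, -0.027, 0.002]
ft_force: [-3.0, 0.7, 9.0]
grip_width: 0.0133
```

```bash
python3 nav.py 0,0,92,-57.2
```

```text
t 14.3167 carrier-frame mm 1.7 0.5 tip z 92.5 yaw -57.68 tilt [-0.046  0.03 ] F [-3.01  0.72  9.04] w 0.0133
0,0,92,-57.2 tool cm [-0.17  0.04  0.05] turn -0.008
```

Request:
{"op": "jog_arm", "data": {"increments": [1,0,0,-0.8,0,1,-0.1,0,-1.5,0,1,-0.1,0,-1.8,0,1,-0.1,0,-1.8,0,1,-0.1,0,-1.8,0]}}

```text
t: 14.73
eef_pos: [0.5476, -0.1895, 0.1837]
eef_rot: [0.875, -0.482, -0.043, 0.002]
ft_force: [-1.1, -0.3, -7.1]
grip_width: 0.0137
```

```bash
python3 nav.py 0,0,222,-57.2
```

```text
t 14.7333 carrier-frame mm -8.5 -2.1 tip z 158.8 yaw -57.81 tilt [-0.073  0.044] F [-1.14 -0.31 -7.14] w 0.0137
0,0,222,-57.2 tool cm [ 0.38  0.06 -6.38] turn -0.011
```

```bash
python3 nav.py 0,0,222,-57.2; python3 - <<'E'
from h import *
import cv2
for i in range(6): a=vision.get_image("side");
s=readout.read_state(); print(s["dq"].round(3), s["joints"].round(3))
im=a[185:305,245:405,::-1]
cv2.imwrite("pics/side3.png",a[:,:,::-1]); cv2.imwrite("pics/side3c.png",cv2.resize(im,None,fx=5,fy=5,interpolation=cv2.INTER_CUBIC))
E
python3 nav.py 0,0,222,-57.2
```

```text
t 14.7333 carrier-frame mm -8.5 -2.1 tip z 158.8 yaw -57.81 tilt [-0.073  0.044] F [-1.14 -0.31 -7.14] w 0.0137
0,0,222,-57.2 tool cm [ 0.38  0.06 -6.38] turn -0.011
[-0.     0.002  0.    -0.001  0.002 -0.001] [-0.482  0.314  1.511 -0.002  1.401  0.526]
t 15.0333 carrier-frame mm -7.8 -2.0 tip z 158.3 yaw -57.8 tilt [-0.071  0.044] F [-0.96  0.39 -8.17] w 0.0137
0,0,222,-57.2 tool cm [ 0.32  0.08 -6.42] turn -0.01
```

View pics/side3c.png

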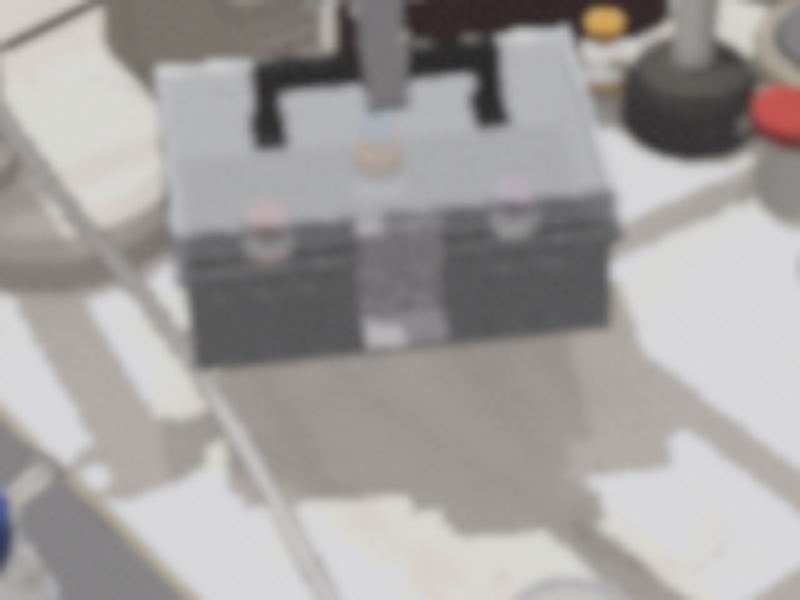

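Request:
{"op": "jog_arm", "data": {"increments": [1,0,0,-4.15,0]}}

```text
t: 15.12
eef_pos: [0.5439, -0.1877, 0.2129]
eef_rot: [0.875, -0.482, -0.054, 0.002]
ft_force: [-3.9, 2.3, -10.1]
grip_width: 0.0135
```

```bash
python3 - <<'E'
from h import *
import cv2
for i in range(8): a=vision.get_image("side")
b=vision.get_image("top")
cv2.imwrite("pics/side4.png",a[:,:,::-1]);cv2.imwrite("pics/top4.png",b[:,:,::-1])
A=cv2.resize(a[160:300,240:410,::-1],None,fx=4.5,fy=4.5,interpolation=cv2.INTER_CUBIC)
cv2.imwrite("pics/side4c.png",A[:600])
E
python3 nav.py 0,0,222,-57.2
```

```text
t 15.5667 carrier-frame mm -5.8 -0.8 tip z 197.6 yaw -57.81 tilt [-0.075  0.045] F [ 0.39 -0.47 -7.29] w 0.0135
0,0,222,-57.2 tool cm [ 0.4   0.03 -2.49] turn -0.011
```

View pics/side4c.png

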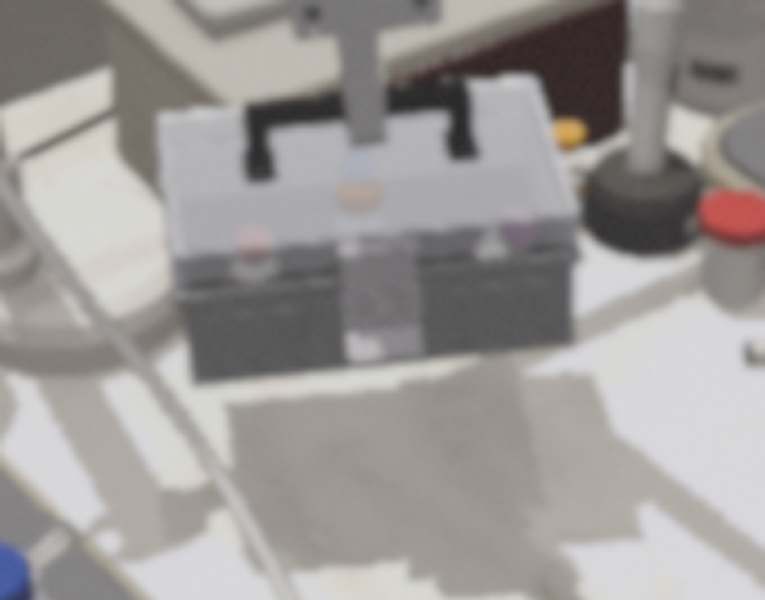

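```bash
python3 - <<'E'
from h import *
from scipy.spatial.transform import Rotation as R
def fit(obs,k,o,x0,free):
    q=np.array([[o[0]+u/k,o[1]+v/k] for u,v,_ in obs]); L=np.array([l for *_,l in obs])/1e3
    def res(p):
        r=R.from_euler("ZYX",p[3:]); return np.concatenate([(np.array([proj("side",p[:3]+r.apply(l)) for l in L])-q).ravel(), (p[3:]-[-.997,0,0])*[30,.5,.5]])
    s=least_squares(res,x0); print(s.x.round(4),"tilt",np.hypot(*s.x[4:]).round(3),"res px",s.fun[:-3].round(1))
z=lambda *a:list(a)
fit([(195,382,z(-65,95,0)),(572,343,z(-65,-95,0)),(172,255,z(-65,95,80)),(578,215,z(-65,-95,80)),(160,115,z(65,95,80)),(540,77,z(65,-95,80))],4.5,(240,160),[.55,-.19,.1,-1,0,0],0)
print("same method on the bench (start):")
fit([(148,375,z(-65,95,0)),(545,338,z(-65,-95,0)),(130,262,z(-65,95,80)),(552,225,z(-65,-95,80)),(110,90,z(65,95,80)),(505,57,z(65,-95,80))],5,(255,205),[.55,-.19,0,-1,0,0],0)
E
```

```text
[ 0.5447 -0.1868  0.1009 -1.0204  0.0418 -0.0283] tilt 0.05 res px [-0.7  1.3  0.9  1.1  0.9 -0.5 -0.7 -0.6  1.1 -0.8 -1.5 -0.4]
same method on the bench (start):
[ 0.5603 -0.204  -0.025  -1.0024 -0.0151 -0.0011] tilt 0.015 res px [-0.4  2.2 -0.4  1.8  1.1 -0.7 -1.  -1.1  1.5 -1.  -0.8 -1.3]
```

```bash
python3 - <<'E'
from h import *
from rig import ticket
for i in range(4): vision.get_image("side")
s=readout.read_state(); print(s["t"],s["eef_pos"],np.abs(s["dq"]).max(),s["ft_force"],s["grip_width"])
print(ticket.close_job())
E
```

```text
15.7667 [ 0.55099017 -0.19140499  0.2239168 ] 0.0067628174423318 [ 0.71753652  0.06633888 -7.62412114] 0.013452099515730058
the job is handed in; nothing more can be done
None
```

I swung the hasp down over the stud, lifted the carrier by its handle, and handed the job in at about 15.8 s with the carrier held in the air. No verdict came back.

- **Hasp:** the pictures taken before the grasp and after the lift show the flap lying flat against the front. Pressing it home slid the carrier about 14 mm on the bench; I measured its position again before grasping.
- **Grip and height:** the fingers hold the bar at 13.5 mm with a 45 N grip, and the wrist carries about 7.6 N. The tool rose about 105 mm from the grasp. The camera fit put the underside near 101 mm, but on the bench the same fit read 25 mm too low, so I relied on the tool's rise.
- **Steady:** joint speeds were under 0.007 rad/s at hand-in.
- **Level:** this is the weak point. The tool tilt grew with each row of motion and reached about 0.088 rad, against the 0.1 limit. The camera fit gave about 0.05 rad for the tray, or about 0.06 after correcting for the bias it showed on the bench. The two readings disagree, but both are under the limit.
- **Not checked:** I did not measure the bottle, pot or dish again at the end. I planned the path to stay clear of all three.

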